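# Put a rust-inhibitor dispenser into service

### The arm

A 7-joint arm with a two-finger parallel gripper is mounted at the origin on a cart in front of the work surface, level with it; the furniture and walls round the work are solid. World frame = base frame: x ahead of the robot, y to its left, z up, the work surface at z = 0. Lengths are in m, angles in rad, forces in N, time in s.
With the tool pointing down it reaches from about 0.425 to 0.925 m from the base axis. Payload 6.8 kg.
Tool frame: the origin (TCP) lies at the very end of the fingers, on their centre line; the grasp point (between the pads) lies 19 mm behind it; z points along the fingers, y is the line along which they close (so a half turn about z gives the same grasp; the last joint's range is limited). The gripper opens to 85 mm and grips with 20 to 120 N. Pads are 22 mm wide; open, the fingers measure 114 mm over their backs; the gripper's body (76 mm by 85 mm) begins 54 mm behind the grasp point. The pads swing forward as they close: fully open they stand 13 mm farther back than shut.
Start: joints at [-1.26, 0.477, 0.022, 1.555, -0.011, 1.109, -0.083], TCP at [0.274, 0.617, 0.231] pointing down, gripper open.
Joint ranges: [-2.96, 2.96], [-0.34, 2.1], [-1.41, 1.46], [0.24, 2.44], [-1.37, 4.51], [0.17, 1.92], [-2.96, 2.96]. Speed limits (rad/s): [2.39, 2.39, 3.14, 3.14, 3.14, 3.14, 3.14].

### API

Orientations are given as a unit quaternion [w, x, y, z].
In Python, from station import get_obs, read_camera, hand_in gives the robot as it stands.
- The arm moves only by the tool arm_command, never from a script. Its argument "commands" is one flat list of numbers, 7 for each row, row after row: the shift along the tool's x, y, z in m, then the turn, a rotation vector about the tool's x, y, z in degrees, then the opening, from 0 (shut) to 1 (fully open). In form: [tx, ty, tz, rx, ry, rz, fingers, tx, ty, tz, rx, ry, rz, fingers, ...]. A call has 1 to 8 rows; each row is the pose to reach, as a shift and turn from the pose commanded when the call began, along the tool's axes at that moment; what a row does not reach only later rows make up. A row lasts 1/10 s, in which the tool goes at most 50 mm and 8.59 degrees, less where a joint would pass 70% of its speed; a pose out of reach is approached as far as the arm can. A call with a gripper value outside its range is refused whole. The fingers move at their own pace and stop on an object; "force" is the grip in N (left out, the last holds). Time passes only in rows, so rows that repeat a pose let the fingers close. It gives the time, the measured TCP pose, the force, the opening and the grip force at its end, in the units of the state.
- get_obs(): the state, without advancing time (a new reading comes with each control period).
- read_camera(name): name is "scene" or "top" or "wrist"; returns a dict with "img" (384x512x3 uint8, red, green, blue), "camera_matrix" (3x3 intrinsics, pixels), "k1" (the pictures are not rectified: a ray, as slopes to the right and down, at radius r is drawn at 1 + k1 r^2 times it, then the intrinsics apply), "pose" (4x4, takes a point from camera to world coordinates). Camera axes: x right, y down, z forward; pixel columns grow to the right and rows downward; lengths in m; the calibration is good to about 2 mm. A picture is of the moment at which its call begins. There is no depth.
- hand_in(): hands the job in; it is judged then, once.
The state is a dict: "t": time; "q": joint angles; "joint_vel": joint speeds; "joint_torque": joint torques, N m; "eef_pos": TCP position; "tool_rot": TCP orientation; "contact_force": force on the tool from outside, world axes, zero at the start; "torque": the same for the moment, N m; "gripper_width": opening from 0.0 (shut) to 1.0 (fully open); "grasp_force": force on a finger pad.
Only numpy, scipy, OpenCV 4.12 (cv2) and the standard library are available. Lean on these libraries where they do the work, as an engineer would, in place of code of your own. Each camera call takes 0.05 s, during which the arm holds its last target. There are 200 camera calls.

### The job

Put the rust-inhibitor dispenser into service: stand the perforated cartridge upright in the ring on the floor of the open holder box and let go of it. Then pick up the lid set (slotted vent lid with its shut-off cap on top) as one piece by the vent lid's band, lower it onto the holder until the band rests on the rim all round with the cap still in place, and let go. Last, lift the cap alone straight off by its ridge grip, so that the vent lid stays fully home, and finish while holding the cap still and level about 10 cm above it (the table is dusty, do not put it down); drop nothing, do not push the holder about, and leave the jar, the label roll and the carton where they are.

Things in the scene. Friction and masses are not known exactly. Their poses are not given: they have to be found in the camera images.
- holder: Loose but heavy (1.2 kg) open-topped grey sheet-metal box, 96 x 58 mm outside and 62 mm high, standing on the table; walls 2.5 mm, so the opening is 91 x 53 mm; floor 4 mm thick. Origin: centre of its underside; x along its long side, y along its short side, z up. A blank aluminium plate is riveted to its -x end.
- socket (a point): Centre of the dark ring fixed in the middle of the holder's floor, at floor height (4 mm above the holder's underside, 58 mm below its rim). The ring has a 28 mm bore, 35 mm outside, and is 12 mm high. The cartridge stands in it on the floor. Axes as the holder.
- holder_rim (a point): Centre of the holder's opening, at rim height (62 mm above its underside). Axes as the holder.
- cartridge_mid (a point): Perforated plain metal cylinder, 24 mm diameter, 54 mm high, 0.06 kg, standing upright on the table at the start. This point is its centre, half-way up (27 mm above its foot); z is its long axis. Standing in the ring its centre is 27 mm above the socket point and its top 4 mm below the holder's rim.
- lid_band (a point): Centre of the vent lid's grip band, half-way up it. Band 100 x 62 mm outside, 14 mm high: the widest part of the lid set. 25 mm above the table at the start (standing on its skirt); 7 mm above holder_rim when home, the band lying on the rim. x along its long side, y across its 62 mm width, z up. Gripped across the width by the band, the lid carries the cap along.
- cap_grip (a point): Centre of the cap's ridge grip, a solid black bar 44 mm long (x), 14 mm wide (y), 16 mm high, in the middle of the cap's top face: 8 mm above that face, 20 mm above the cap's lower edge, and 27 mm above lid_band when nested. Axes as the vent lid.
- vent_lid: Vent lid, painted grey like the holder, 0.12 kg. Origin: centre of its skirt's lower edge, 25 mm below lid_band. Hollow skirt 18 mm deep that enters the holder: 88 x 50 mm below the band (1.5 mm play a side), 1.3 mm a side narrower at its foot. Raised slotted panel on top, 77 x 41 mm, 8 mm high, hidden by the cap. Its long side lies along the holder's long side, either way round.
- cap: Shut-off cap: steel shell 86 x 50 mm, 12 mm high without its ridge, 0.06 kg. Origin: centre of its lower edge, 20 mm below cap_grip. It sits over the vent lid's raised panel (1.5 mm play a side, 8 mm deep) with its edge on the band, held by its weight alone: lifted by the ridge it comes off without the lid.
- cartridge: The cartridge again, origin at the centre of its foot (27 mm below cartridge_mid).
- parts_jar: Bystander: pot with a dark screw lid, 47 mm diameter, 55 mm high; origin at the centre of its underside. Not to be moved.
- label_roll: Bystander: white roll of labels, 68 mm diameter, 30 mm high, lying flat; origin at the centre of its underside. Not to be moved.
- carton_4: Bystander: flat white carton, 110 x 66 x 28 mm; origin at the centre of its underside. Not to be moved.

How it is judged:
By the outcome, as a careful person would: the job done as asked, in the order asked, and still so for the second after the job is handed in, while the arm keeps its last pose, push and grip.
It also fails if it takes over 70 s, if anything falls off the work surface, if the arm or the gripper's body presses on something with over 40 N, if the wrist force passes 120 N, or if a joint passes its speed limit or range.

## Working session

There is one attempt and no reset: what is moved stays moved. The work goes in short steps, Python scripts to look and compute and a tool call to move; the robot and the scene stay as the last step left them, time stands still between calls to the robot, and variables do not carry over. Pictures are saved under pics/ and viewed, at most 12 in all, crops included, and the job is handed in when it is done.

Besides the shell and the picture viewer there is one more tool, called after "Call:" as name(argument=value, ...) on one line, values as JSON. arm_command: Moves the arm, as the interface text tells. Its arguments: {"type":"object","properties":{"commands":{"type":"array","items":{"type":"number"}},"force":{"type":"number"}},"required":["commands"]}

```bash
ls; mkdir -p pics
python3 - <<'E'
from station import *
import cv2, numpy as np
o=get_obs(); print({k:np.round(v,3) for k,v in o.items()})
for n in("scene","top","wrist"):
    r=read_camera(n); cv2.imwrite(f"pics/{n}0.png",r["img"][:,:,::-1]); print(n,r["camera_matrix"].tolist(),r["k1"],np.round(r["pose"],4).tolist())
a=[cv2.imread(f"pics/{n}0.png") for n in("scene","top")]
E
```

```text
pics
{'t': np.float64(0.0), 'q': array([-1.26 ,  0.478,  0.022,  1.556, -0.011,  1.109, -0.083]), 'joint_vel': array([ 0.   ,  0.   , -0.001,  0.002,  0.001, -0.001,  0.001]), 'joint_torque': array([ 0.0000e+00, -5.9644e+01,  1.6080e+00, -2.8120e+01,  1.3000e-02,
        9.0000e-03, -0.0000e+00]), 'eef_pos': array([0.274, 0.616, 0.23 ]), 'tool_rot': array([-0.   ,  0.208,  0.978, -0.001]), 'contact_force': array([0.552, 0.146, 0.226]), 'torque': array([ 0.033, -0.022, -0.038]), 'grasp_force': np.float64(0.0), 'gripper_width': np.float64(1.008)}
scene [[441.08212047400536, 0.0, 252.1102862727218], [0.0, 441.08212047400536, 193.3909375075144], [0.0, 0.0, 1.0]] -0.04923570024162917 [[-0.9139, 0.1611, -0.3725, 1.0738], [0.4051, 0.4189, -0.8127, 1.035], [0.0252, -0.8936, -0.4481, 0.6188], [0.0, 0.0, 0.0, 1.0]]
top [[406.84490712351516, 0.0, 253.59758914480807], [0.0, 406.84490712351516, 198.60743844933944], [0.0, 0.0, 1.0]] -0.051128414436735305 [[-0.0274, -0.9977, 0.0619, 0.5113], [-0.9996, 0.0266, -0.013, 0.0011], [0.0113, -0.0622, -0.998, 1.127], [0.0, 0.0, 0.0, 1.0]]
wrist [[289.9083724813615, 0.0, 253.54815224070404], [0.0, 289.9083724813615, 195.79439209115017], [0.0, 0.0, 1.0]] -0.06710897017936227 [[0.4059, 0.8822, 0.2387, 0.213], [0.9139, -0.3911, -0.1086, 0.6436], [-0.0024, 0.2623, -0.965, 0.372], [0.0, 0.0, 0.0, 1.0]]
```

View pics/top0.png

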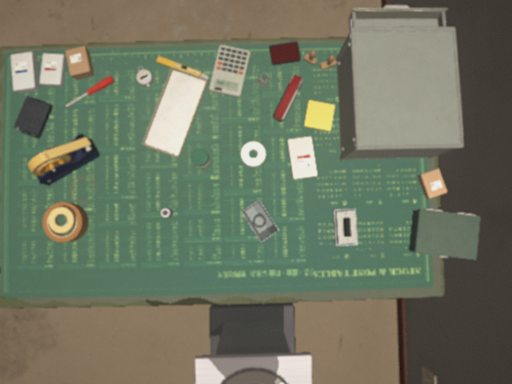

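View pics/scene0.png

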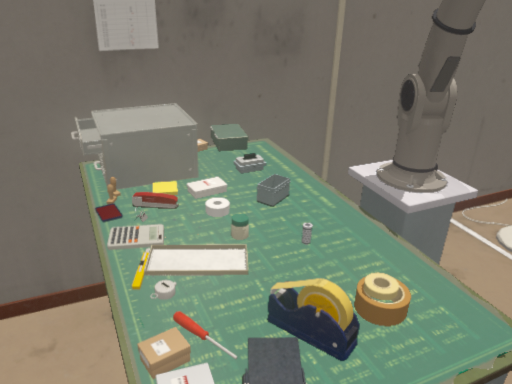

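The top view shows the holder at (260,220), the cartridge at (166,213), the lid set with its black ridge at (346,227), the roll at (253,153), the carton at (302,158) and the jar at (200,157). The scene view shows the same things. Next I'll get close-ups to measure from.

```bash
cat > h.py <<'E'
from station import *
import cv2, numpy as np
from scipy.spatial.transform import Rotation as R
def cast(r,px,z):
    px=np.asarray(px,float).reshape(-1,1,2)
    u=cv2.undistortPoints(px,r["camera_matrix"],np.array([r["k1"],0,0,0,0.])).reshape(-1,2)
    P=r["pose"]; d=np.c_[u,np.ones(len(u))]@P[:3,:3].T
    return P[:3,3]+d*((z-P[2,3])/d[:,2])[:,None]
def proj(r,X):
    P=np.linalg.inv(r["pose"]); X=np.asarray(X,float).reshape(-1,3)
    return cv2.projectPoints(X,cv2.Rodrigues(P[:3,:3])[0],P[:3,3],r["camera_matrix"],np.array([r["k1"],0,0,0,0.]))[0].reshape(-1,2)
def quad(mask,big=True):
    c,_=cv2.findContours(mask.astype(np.uint8),cv2.RETR_EXTERNAL,cv2.CHAIN_APPROX_NONE)
    return max(c,key=cv2.contourArea)
def delta(o,xyz,yaw=None):
    "tool-frame shift to put TCP at xyz, and rz so tool y axis points at world angle yaw (deg, mod 180), plus levelling"
    w,x,y,z=o["tool_rot"]; T=R.from_quat([x,y,z,w]); 
    s=T.inv().apply(np.asarray(xyz)-o["eef_pos"])
    ty=T.apply([0,1,0]); a=np.degrees(np.arctan2(ty[1],ty[0])); 
    if yaw is None: yaw=a
    d=(yaw-a+90)%180-90; g=np.radians(a+d); Y=np.array([np.cos(g),np.sin(g),0]); Z=np.array([0,0,-1.])
    G=R.from_matrix(np.c_[np.cross(Y,Z),Y,Z]); rv=(T.inv()*G).as_rotvec(degrees=True)
    return np.round(s,4),np.round(rv,2)
def show(r,box,name,k=6):
    x0,y0,x1,y1=box; cv2.imwrite(f"pics/{name}.png",cv2.resize(r["img"][y0:y1,x0:x1,::-1],None,fx=k,fy=k,interpolation=cv2.INTER_CUBIC))
E
python3 - <<'E'
from h import *
r=read_camera("top"); s=read_camera("scene")
def cr(r,x,y,w=32): return cv2.resize(r["img"][y-w:y+w,x-w:x+w,::-1],(380,290),interpolation=cv2.INTER_CUBIC)
def c2(r,x,y): return cv2.resize(r["img"][y-29:y+29,x-38:x+38,::-1],(380,290),interpolation=cv2.INTER_CUBIC)
im=np.vstack([np.hstack([c2(r,262,220),c2(r,346,227)]),np.hstack([c2(r,166,213),c2(s,262,185)])])
cv2.imwrite("pics/crops.png",im)
o=get_obs()
for n,p,z in(("holder",(260,220),.06),("lid",(346,227),.05),("cart",(166,213),.054),("jar",(200,157),.055),("roll",(253,153),.03),("carton",(302,158),.028)): print(n,cast(r,p,z).round(3))
E
```

```text
holder [[ 0.521 -0.028  0.06 ]]
lid [[ 0.496 -0.256  0.05 ]]
cart [[0.546 0.219 0.054]]
jar [[0.692 0.127 0.055]]
roll [[ 0.704 -0.015  0.03 ]]
carton [[ 0.687 -0.148  0.028]]
```

View pics/crops.png

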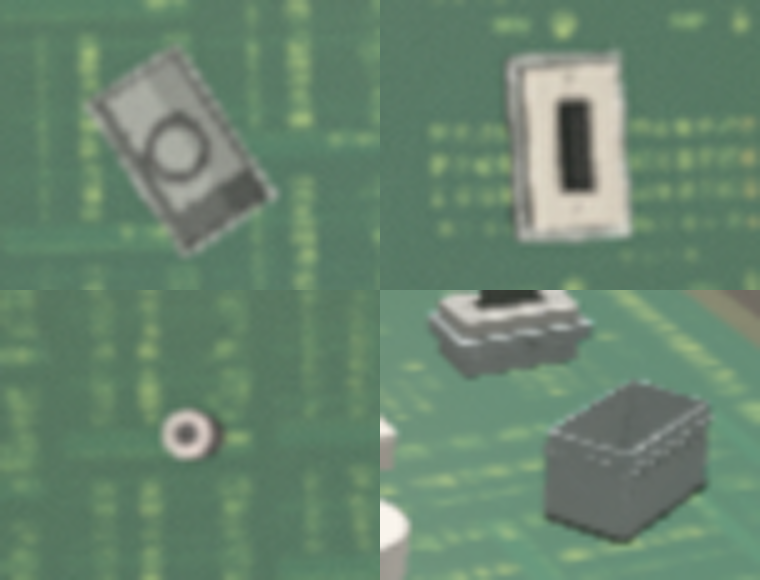

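The crops (5x) show the holder rim corners at about (175,47), (92,105), (187,252) and (272,193). The lid set is nearly aligned with the image, and the cartridge stands upright with its top at (187,434). Next I'll measure these with colour masks.

Run:
```python
from h import *
r=read_camera("top"); img=r["img"]
hsv=cv2.cvtColor(img,cv2.COLOR_RGB2HSV)
def sub(m,b):
    o=np.zeros(m.shape,np.uint8); x0,y0,x1,y1=b; o[y0:y1,x0:x1]=m[y0:y1,x0:x1]; return o
def box(m,z,nm):
    c=quad(cv2.morphologyEx(m,cv2.MORPH_CLOSE,np.ones((3,3),np.uint8))); q=cv2.boxPoints(cv2.minAreaRect(c)); P=cast(r,q,z)
    e=P[1]-P[0],P[2]-P[1]; l=max(e,key=np.linalg.norm)
    print(nm,q.round(1).tolist(),"ctr",P.mean(0).round(4),"sides mm",[round(1e3*np.linalg.norm(v)) for v in e],"yaw",np.degrees(np.arctan2(l[1],l[0])).round(1)%180)
grey=(hsv[...,1]<60)
box(sub(grey,(235,190,290,250)),.062,"holder")
hc=np.array([[175,47],[92,105],[187,252],[272,193]]); hp=(hc+.5)/5-.5+[224,191]; P=cast(r,hp,.062)
print("holder manual",P.mean(0).round(4),[np.round(1e3*np.linalg.norm(P[i]-P[i-1])) for i in range(4)],[np.degrees(np.arctan2(*(P[i]-P[i-1])[1::-1])).round(1) for i in range(4)])
box(sub((hsv[...,1]<60)&(hsv[...,2]>170),(325,200,370,255)),.044,"captop")
box(sub((hsv[...,2]<70),(335,210,358,245)),.060,"ridge")
box(sub((hsv[...,1]<60)&(hsv[...,2]>120),(155,203,178,224)),.054,"cart")
```

```text
holder [[238.60000610351562, 210.8000030517578], [259.29998779296875, 197.5], [280.5, 230.3000030517578], [259.8999938964844, 243.6999969482422]] ctr [ 0.5195 -0.0267  0.062 ] sides mm [64, 102] yaw 31.30000000000001
holder manual [ 0.5198 -0.0276  0.062 ] [np.float64(92.0), np.float64(53.0), np.float64(91.0), np.float64(54.0)] [np.float64(32.0), np.float64(123.4), np.float64(-148.6), np.float64(-57.0)]
captop [[333.8999938964844, 211.6999969482422], [355.5, 210.1999969482422], [357.79998779296875, 244.3000030517578], [336.29998779296875, 245.6999969482422]] ctr [ 0.4935 -0.2571  0.044 ] sides mm [58, 91] yaw 1.5999999999999943
ridge [[343.6000061035156, 219.0], [348.0, 218.6999969482422], [349.1000061035156, 234.89999389648438], [344.70001220703125, 235.1999969482422]] ctr [ 0.4962 -0.2547  0.06  ] sides mm [12, 43] yaw 1.8000000000000114
cart [[157.0, 212.0], [165.0, 204.0], [173.0, 212.0], [165.0, 220.0]] ctr [0.5487 0.2217 0.054 ] sides mm [30, 30] yaw 43.900000000000006
```

Run:
```python
from h import *
o=get_obs(); print(delta(o,[.547,.221,.2],31.5))
```

```text
(array([-0.4098, -0.2504,  0.0311]), array([-3.00e-02,  1.00e-02,  3.45e+01]))
```

Call:
arm_command(commands=[-0.41,-0.25,0.031,0,0,34.5,1,-0.41,-0.25,0.031,0,0,34.5,1,-0.41,-0.25,0.031,0,0,34.5,1,-0.41,-0.25,0.031,0,0,34.5,1,-0.41,-0.25,0.031,0,0,34.5,1,-0.41,-0.25,0.031,0,0,34.5,1,-0.41,-0.25,0.031,0,0,34.5,1,-0.41,-0.25,0.031,0,0,34.5,1], force=40)

```text
t: 1.1
eef_pos: [0.5022, 0.2865, 0.2057]
tool_rot: [0.0, 0.488, 0.873, 0.0]
contact_force: [0.1, -0.1, -0.1]
gripper_width: 1.0
grasp_force: 0.0
```

Run:
```python
from h import *
o=get_obs(); print(o["t"],o["eef_pos"].round(4),delta(o,[.547,.221,.2],31.5))
```

```text
1.1 [0.5022 0.2865 0.2057] (array([-0.0793,  0.0039,  0.0056]), array([ 0.03, -0.01,  0.02]))
```

Call:
arm_command(commands=[-0.055,0.004,0.004,0,0,0,1,-0.055,0.004,0.004,0,0,0,1,-0.055,0.004,0.004,0,0,0,1,-0.055,0.004,0.004,0,0,0,1])

```text
t: 1.5
eef_pos: [0.5327, 0.2449, 0.2015]
tool_rot: [-0.0, 0.488, 0.873, 0.0]
contact_force: [-0.2, 0.1, -0.7]
gripper_width: 0.999
grasp_force: 0.0
```

Run:
```python
from h import *
o=get_obs(); r=read_camera("wrist"); print(o["eef_pos"].round(4),delta(o,[.547,.221,.2],31.5)); print(r["pose"].round(3).tolist())
print(proj(r,[[.547,.221,.054],[.547,.221,0],[*o["eef_pos"][:2],.054]]).round(0))
cv2.imwrite("pics/w1.png",r["img"][:,:,::-1])
```

```text
[0.5327 0.2449 0.2015] (array([-0.0278, -0.0004,  0.0014]), array([-0.01, -0.06,  0.09]))
[[0.851, 0.507, 0.136, 0.497], [0.525, -0.821, -0.224, 0.302], [-0.001, 0.262, -0.965, 0.343], [0.0, 0.0, 0.0, 1.0]]
[[254. 211.]
 [254. 197.]
 [254. 185.]]
```

View pics/w1.png

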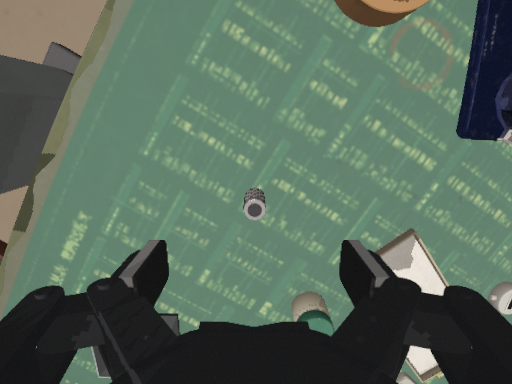

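The wrist view shows the cartridge top at (255,211), against a prediction of (254,211) from the top view, so the two agree to about 1 mm. I'll descend and grasp.

Call:
arm_command(commands=[-0.028,0,0.03,0,0,0,0.8,-0.028,0,0.08,0,0,0,0.8,-0.028,0,0.12,0,0,0,0.8,-0.028,0,0.15,0,0,0,0.8,-0.028,0,0.17,0,0,0,0.8,-0.028,0,0.179,0,0,0,0.8,-0.028,0,0.179,0,0,0,0.8,-0.028,0,0.179,0,0,0,0.8])

```text
t: 2.35
eef_pos: [0.5485, 0.2207, 0.0235]
tool_rot: [0.0, 0.488, 0.873, 0.001]
contact_force: [0.1, 0.0, -0.2]
gripper_width: 0.802
grasp_force: 0.0
```

Call:
arm_command(commands=[0,0,0,0,0,0,0,0,0,0,0,0,0,0,0,0,0,0,0,0,0,0,0,0,0,0,0,0,0,0,0,0,0,0,0,0,0,0,0,0,0,0,0,0,0,0,0,0,0,0,0,0,0,0,0,0], force=40)

```text
t: 3.15
eef_pos: [0.5486, 0.2198, 0.0234]
tool_rot: [0.0, 0.489, 0.872, 0.001]
contact_force: [-1.7, 0.1, 7.5]
gripper_width: 0.27
grasp_force: 39.0
```

Run:
```python
from h import *
o=get_obs(); print(o["eef_pos"].round(4),delta(o,[.5197,-.0272,.16],31.5))
```

```text
[0.5486 0.2198 0.0234] (array([-0.1955, -0.1535, -0.1368]), array([ 0.07, -0.01, -0.  ]))
```

Call:
arm_command(commands=[0,0,-0.05,0,0,0,0,0,0,-0.09,0,0,0,0,-0.02,-0.02,-0.13,0,0,0,0,-0.06,-0.05,-0.137,0,0,0,0,-0.1,-0.08,-0.137,0,0,0,0,-0.135,-0.106,-0.137,0,0,0,0,-0.17,-0.133,-0.137,0,0,0,0,-0.19,-0.149,-0.137,0,0,0,0])

```text
t: 3.95
eef_pos: [0.5193, -0.0245, 0.1597]
tool_rot: [0.0, 0.49, 0.871, -0.0]
contact_force: [0.7, 0.6, -1.4]
gripper_width: 0.269
grasp_force: 39.6
```

Call:
arm_command(commands=[-0.005,-0.005,0,0,0,0,0,-0.005,-0.005,0,0,0,0,0,-0.005,-0.005,0,0,0,0,0])

```text
t: 4.25
eef_pos: [0.5189, -0.0255, 0.1595]
tool_rot: [-0.0, 0.488, 0.873, 0.0]
contact_force: [0.9, -0.5, -0.7]
gripper_width: 0.27
grasp_force: 39.6
```

Run:
```python
from h import *
o=get_obs(); r=read_camera("wrist"); print(o["eef_pos"].round(4),o["contact_force"].round(2),delta(o,[.5197,-.0272,.16],31.5))
a=np.radians(31.5);U=np.array([np.cos(a),np.sin(a),0]);V=np.array([-U[1],U[0],0]);C=np.array([.5197,-.0272,.062])
print(proj(r,[C+sx*.048*U+sy*.029*V for sx,sy in((1,1),(1,-1),(-1,-1),(-1,1))]+[C]).round(1).tolist(), proj(r,[o["eef_pos"]]))
cv2.imwrite("pics/w2.png",r["img"][:,:,::-1])
```

```text
[ 0.5189 -0.0255  0.1595] [ 0.85 -0.51 -0.74] (array([-0.0018, -0.0002, -0.0005]), array([ 0.03, -0.04,  0.11]))
[[311.6, 166.8], [308.0, 231.6], [199.8, 231.3], [196.6, 166.4], [254.0, 200.0]] [[254.5549745 247.2089847]]
```

View pics/w2.png

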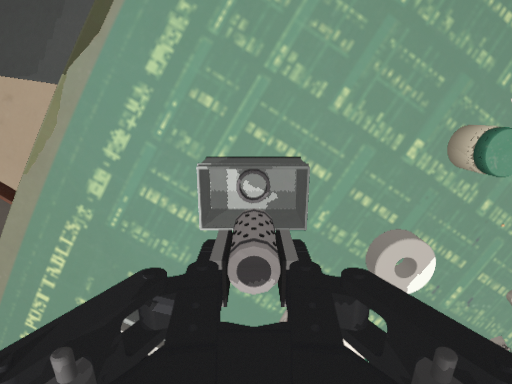

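The wrist view shows the holder rim at about cols 196–308, rows 163–230, with the ring at (254,184) and the cartridge held upright at col 254. The prediction is off by only about 2 px. I'll take intensity profiles to refine it.

Run:
```python
from h import *
r=read_camera("wrist"); g=cv2.cvtColor(r["img"],cv2.COLOR_RGB2GRAY)
for c in(215,235,275,292): print("col",c,"rows154-174",g[154:175,c].tolist(),"| 218-238",g[218:239,c].tolist())
for y in(180,200,215): print("row",y,"cols190-212",g[y,190:213].tolist(),"| 292-314",g[y,292:315].tolist())
print("ring row184",g[184,232:278].tolist()); print("ring col254",g[162:208,254].tolist())
print(cast(r,[[254,184]],.016).round(4), cast(r,[[254,186]],.016).round(4))
```

```text
col 215 rows154-174 [149, 147, 109, 68, 83, 90, 90, 89, 88, 85, 93, 86, 88, 112, 116, 125, 130, 129, 130, 130, 130] | 218-238 [87, 88, 89, 90, 90, 90, 89, 89, 89, 83, 132, 170, 154, 136, 132, 132, 132, 133, 134, 136, 137]
col 235 rows154-174 [132, 132, 91, 40, 67, 79, 78, 78, 78, 81, 95, 86, 86, 98, 94, 123, 179, 191, 192, 192, 193] | 218-238 [90, 82, 74, 66, 54, 43, 71, 100, 105, 105, 106, 107, 73, 38, 29, 59, 99, 107, 108, 108, 108]
col 275 rows154-174 [133, 134, 134, 93, 68, 78, 79, 78, 79, 76, 112, 98, 90, 100, 115, 110, 123, 129, 128, 127, 129] | 218-238 [80, 79, 80, 78, 79, 79, 79, 80, 80, 80, 91, 118, 102, 126, 77, 24, 28, 59, 66, 66, 66]
col 292 rows154-174 [180, 172, 165, 117, 68, 79, 79, 78, 78, 75, 107, 98, 91, 117, 123, 112, 123, 131, 131, 131, 132] | 218-238 [79, 79, 79, 79, 81, 81, 81, 80, 81, 80, 93, 120, 120, 129, 132, 132, 134, 134, 135, 137, 137]
row 180 cols190-212 [134, 134, 133, 134, 134, 134, 138, 183, 165, 99, 76, 76, 75, 77, 78, 77, 76, 76, 76, 100, 125, 126, 128] | 292-314 [128, 128, 109, 98, 86, 76, 76, 75, 76, 77, 75, 77, 73, 74, 78, 120, 125, 133, 135, 135
[... 312 characters left out ...]
, 164, 181, 176, 108, 77, 76, 75, 73, 74, 80, 79, 78, 79, 79, 80] | 292-314 [78, 77, 78, 79, 78, 77, 76, 75, 74, 74, 76, 75, 78, 130, 124, 125, 133, 132, 132, 132, 134, 139, 144]
ring row184 [192, 192, 192, 192, 130, 124, 116, 74, 127, 128, 176, 191, 191, 191, 191, 191, 191, 156, 129, 129, 128, 129, 128, 128, 128, 128, 128, 128, 128, 129, 128, 129, 129, 129, 75, 76, 76, 84, 128, 128, 128, 128, 129, 128, 129, 128]
ring col254 [78, 76, 85, 82, 87, 98, 94, 66, 47, 70, 77, 86, 119, 129, 130, 129, 129, 130, 129, 129, 128, 128, 128, 128, 128, 133, 180, 191, 178, 170, 170, 169, 170, 170, 170, 124, 67, 54, 85, 105, 102, 154, 169, 167, 167, 167]
[[ 0.5179 -0.0238  0.016 ]] [[ 0.519  -0.0256  0.016 ]]
```

Run:
```python
from h import *
o=get_obs(); r=read_camera("wrist")
P=cast(r,[[252.9,163.8],[252.9,230.4],[197.2,200],[308.3,200]],.062); print(P.round(4),[np.linalg.norm(P[0]-P[1]),np.linalg.norm(P[2]-P[3])])
a=np.radians(31.5);U=np.array([np.cos(a),np.sin(a)]);V=np.array([-U[1],U[0]])
u=(P[2]+P[3])[:2]/2@U; v=(P[0]+P[1])[:2]/2@V; C=u*U+v*V; print("rim ctr",C)
e=o["eef_pos"]; print(e,delta(o,[*C,.16],31.5), proj(r,[e-[0,0,.03]]))
```

```text
[[ 0.5025 -0.0007  0.062 ]
 [ 0.5336 -0.0511  0.062 ]
 [ 0.4782 -0.0525  0.062 ]
 [ 0.5595 -0.0023  0.062 ]] [np.float64(0.059228951736950086), np.float64(0.09555044098314076)]
rim ctr [ 0.51796875 -0.02599907]
[ 0.51903707 -0.025215    0.15943965] (array([-0.0001, -0.0013, -0.0006]), array([ 0.02, -0.03,  0.17])) [[254.44056343 226.78472501]]
```

Run:
```python
from h import *
o=get_obs(); r=read_camera("wrist"); g=cv2.cvtColor(r["img"],cv2.COLOR_RGB2GRAY); e=o["eef_pos"]
print("col254",list(zip(range(236,300,2),g[236:300:2,254].tolist()))); print("row268",list(zip(range(222,288,2),g[268,222:288:2].tolist())))
zf=e[2]-.0234
for dx in(-2,0,2):
    T=e+np.array([*( np.array([-np.sin(np.radians(31.5)),np.cos(np.radians(31.5))])*dx*-1e-3),0]); T[2]=zf
    th=np.linspace(0,6.28,60); c=T+.012*np.c_[np.cos(th),np.sin(th),0*th]; q=proj(r,c); print(dx,"tool-x? rows",q[:,1].min().round(1),q[:,1].max().round(1),"cols",q[:,0].min().round(1),q[:,0].max().round(1))
```

```text
col254 [(236, 112), (238, 71), (240, 53), (242, 109), (244, 113), (246, 128), (248, 137), (250, 136), (252, 135), (254, 134), (256, 67), (258, 60), (260, 60), (262, 58), (264, 57), (266, 57), (268, 58), (270, 58), (272, 57), (274, 58), (276, 58), (278, 60), (280, 57), (282, 76), (284, 76), (286, 97), (288, 170), (290, 172), (292, 170), (294, 157), (296, 148), (298, 148)]
row268 [(222, 56), (224, 34), (226, 26), (228, 128), (230, 135), (232, 134), (234, 135), (236, 120), (238, 58), (240, 57), (242, 58), (244, 57), (246, 59), (248, 59), (250, 58), (252, 58), (254, 58), (256, 57), (258, 58), (260, 59), (262, 57), (264, 57), (266, 56), (268, 56), (270, 60), (272, 132), (274, 134), (276, 133), (278, 134), (280, 79), (282, 31), (284, 36), (286, 99)]
-2 tool-x? rows 208.8 245.6 cols 234.8 274.2
0 tool-x? rows 212.0 248.6 cols 234.8 274.1
2 tool-x? rows 215.1 251.5 cols 234.9 274.0
```

Run:
```python
from h import *
o=get_obs(); r=read_camera("wrist"); e=o["eef_pos"]
t=R.from_quat(np.roll(o["tool_rot"],-1))
for zz in(-.0234+.054,-.0214+.054):
  for dx in(-2,0,2):
    T=e+t.apply([dx*1e-3,0,0]); T[2]=e[2]+zz
    th=np.linspace(0,6.28,60); q=proj(r,T+.012*np.c_[np.cos(th),np.sin(th),0*th]); print(dx,"rows",q[:,1].min().round(1),q[:,1].max().round(1),"cols",q[:,0].min().round(1),q[:,0].max().round(1))
```

```text
-2 rows 257.0 305.4 cols 227.1 282.2
0 rows 252.7 301.6 cols 227.0 282.4
2 rows 248.4 297.7 cols 226.8 282.5
-2 rows 259.3 308.2 cols 226.7 282.7
0 rows 254.9 304.3 cols 226.5 282.8
2 rows 250.5 300.4 cols 226.4 282.9
```

Both cameras, used for holder and cartridge alike, agree: the cartridge needs about −3.4 mm in tool x and −0.7 mm in y to centre over the ring. I'll correct and descend in stages.

Call:
arm_command(commands=[-0.0034,-0.0007,0,0,0,0,0,-0.0034,-0.0007,0.03,0,0,0,0,-0.0034,-0.0007,0.06,0,0,0,0,-0.0034,-0.0007,0.09,0,0,0,0,-0.0034,-0.0007,0.11,0,0,0,0,-0.0034,-0.0007,0.115,0,0,0,0,-0.0034,-0.0007,0.117,0,0,0,0,-0.0034,-0.0007,0.117,0,0,0,0])

```text
t: 5.3
eef_pos: [0.5206, -0.0306, 0.0432]
tool_rot: [0.0, 0.489, 0.872, 0.0]
contact_force: [1.3, -0.3, -0.5]
gripper_width: 0.264
grasp_force: 39.5
```

Call:
arm_command(commands=[0,0,0.002,0,0,0,0,0,0,0.004,0,0,0,0,0,0,0.006,0,0,0,0,0,0,0.008,0,0,0,0,0,0,0.008,0,0,0,0])

```text
t: 5.8
eef_pos: [0.5197, -0.0304, 0.0343]
tool_rot: [-0.0, 0.489, 0.873, -0.0]
contact_force: [0.2, -0.1, -0.3]
gripper_width: 0.266
grasp_force: 39.5
```

Call:
arm_command(commands=[0,0,0.002,0,0,0,0,0,0,0.004,0,0,0,0,0,0,0.006,0,0,0,0,0,0,0.0065,0,0,0,0,0,0,0.0065,0,0,0,0])

```text
t: 6.3
eef_pos: [0.5198, -0.0305, 0.0279]
tool_rot: [-0.0, 0.489, 0.873, -0.0]
contact_force: [-0.2, 0.4, -1.1]
gripper_width: 0.268
grasp_force: 39.5
```

Run:
```python
from h import *
r=read_camera("wrist"); show(r,(190,140,320,310),"w3",3.5); o=get_obs(); print(o["eef_pos"],o["contact_force"])
```

```text
[ 0.51982739 -0.0304515   0.02794481] [-0.35137005  0.17379849  0.06740056]
```

View pics/w3.png

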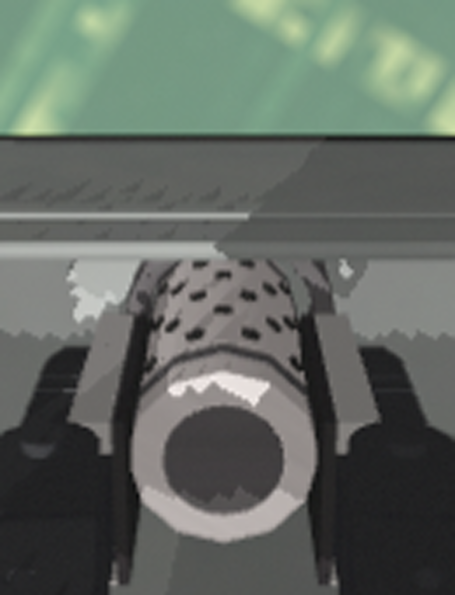

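The close-up shows the cartridge standing inside the box with the ring visible behind its foot. The foot height works out at about 4.5 mm, so it is seated. I'll release and rise.

Call:
arm_command(commands=[0,0,0,0,0,0,0.45,0,0,0,0,0,0,0.45,0,0,0,0,0,0,0.45,0,0,0,0,0,0,0.45,0,0,-0.01,0,0,0,0.45,0,0,-0.04,0,0,0,0.45,0,0,-0.09,0,0,0,0.45,0,0,-0.14,0,0,0,0.45])

```text
t: 7.15
eef_pos: [0.5191, -0.0307, 0.1698]
tool_rot: [-0.001, 0.489, 0.872, -0.001]
contact_force: [1.4, 1.1, 0.3]
gripper_width: 0.451
grasp_force: 0.0
```

Run:
```python
from h import *
o=get_obs(); print(o["eef_pos"].round(4),delta(o,[.4955,-.2555,.17],91.7))
r=read_camera("wrist"); cv2.imwrite("pics/w4.png",r["img"][:,:,::-1])
```

```text
[ 0.5191 -0.0307  0.1698] (array([-1.794e-01, -1.375e-01, -1.000e-04]), array([-6.000e-02, -6.000e-02, -6.022e+01]))
```

Call:
arm_command(commands=[-0.179,-0.1375,0,0,0,-60,1,-0.179,-0.1375,0,0,0,-60,1,-0.179,-0.1375,0,0,0,-60,1,-0.179,-0.1375,0,0,0,-60,1,-0.179,-0.1375,0,0,0,-60,1,-0.179,-0.1375,0,0,0,-60,1,-0.179,-0.1375,0,0,0,-60,1,-0.179,-0.1375,0,0,0,-60,1])

```text
t: 8.0
eef_pos: [0.4958, -0.2557, 0.1687]
tool_rot: [0.0, -0.015, 1.0, -0.0]
contact_force: [-0.2, 0.4, -0.5]
gripper_width: 1.004
grasp_force: 0.0
```

Call:
arm_command(commands=[0,0,0,0,0,0,1,0,0,0,0,0,0,1,0,0,0,0,0,0,1])

```text
t: 8.3
eef_pos: [0.4962, -0.2548, 0.1683]
tool_rot: [0.0, -0.013, 1.0, -0.0]
contact_force: [0.4, 0.3, 0.4]
gripper_width: 1.002
grasp_force: 0.0
```

Run:
```python
from h import *
o=get_obs(); print(o["eef_pos"].round(4),delta(o,[.4955,-.2555,.17],91.7))
r=read_camera("wrist"); im=r["img"].copy()
a=np.radians(1.7);U=np.array([np.cos(a),np.sin(a),0]);V=np.array([-U[1],U[0],0]);C=np.array([.4955,-.2555,.0])
def rect(l,w,z): return proj(r,[C+[0,0,z]+sx*l/2*U+sy*w/2*V for sx,sy in((1,1),(1,-1),(-1,-1),(-1,1))]).round(1).tolist()
print("band top",rect(.1,.062,.032)); print("cap top",rect(.086,.05,.044)); print("ridge",rect(.044,.014,.060))
hsv=cv2.cvtColor(im,cv2.COLOR_RGB2HSV)
x,y=proj(r,[C+[0,0,.05]])[0].astype(int)
m=np.zeros(im.shape[:2],np.uint8); m[y-70:y+70,x-90:x+90]=((hsv[...,1]<55)&(hsv[...,2]>150))[y-70:y+70,x-90:x+90]; print("white",cv2.boxPoints(cv2.minAreaRect(quad(m))).round(1).tolist())
m[:]=0; m[y-35:y+30,x-50:x+50]=(hsv[...,2]<70)[y-35:y+30,x-50:x+50]; print("dark",cv2.boxPoints(cv2.minAreaRect(quad(m))).round(1).tolist())
cv2.imwrite("pics/w5.png",im[:,:,::-1])
```

```text
[ 0.4962 -0.2548  0.1683] (array([ 0.0007, -0.0006, -0.0017]), array([-0.01,  0.01, -0.26]))
band top [[283.0, 234.0], [222.9, 234.2], [219.6, 135.5], [285.3, 135.3]]
cap top [[278.2, 232.1], [227.5, 232.3], [225.0, 144.1], [280.0, 143.9]]
ridge [[260.4, 217.5], [245.0, 217.6], [244.5, 169.9], [260.5, 169.8]]
white [[217.0, 136.0], [281.0, 136.0], [281.0, 234.0], [217.0, 234.0]]
dark [[239.0, 164.0], [259.0, 164.0], [259.0, 215.0], [239.0, 215.0]]
```

View pics/w5.png

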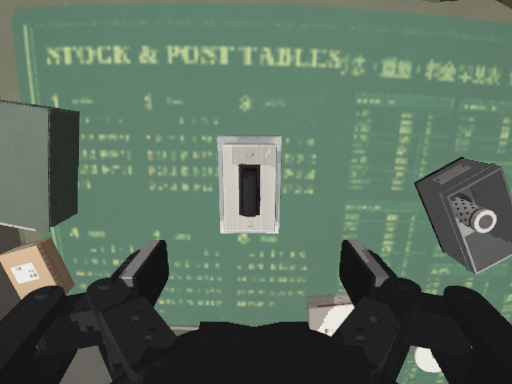

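The wrist view shows the lid band at cols 218–281 and rows 136–234, so its centre is about 3–4 px (3 mm) to the left of the finger centre line at 254. The cartridge is standing centred in the holder at (475,215). I'll shift −3 mm in tool y and descend.

Call:
arm_command(commands=[0.0005,-0.003,0.03,0,0,0,1,0.0005,-0.003,0.07,0,0,0,1,0.0005,-0.003,0.11,0,0,0,1,0.0005,-0.003,0.14,0,0,0,1,0.0005,-0.003,0.155,0,0,0,1,0.0005,-0.003,0.162,0,0,0,1,0.0005,-0.003,0.162,0,0,0,1,0.0005,-0.003,0.162,0,0,0,1])

```text
t: 9.15
eef_pos: [0.4968, -0.2584, 0.0073]
tool_rot: [0.001, -0.013, 1.0, -0.0]
contact_force: [-0.3, 0.2, 0.2]
gripper_width: 1.002
grasp_force: 0.0
```

Call:
arm_command(commands=[0,0,0,0,0,0,0.5,0,0,0,0,0,0,0.5,0,0,0,0,0,0,0.5,0,0,0,0,0,0,0.5,0,0,0,0,0,0,0.5,0,0,0,0,0,0,0.5], force=40)

```text
t: 9.75
eef_pos: [0.4966, -0.2583, 0.0075]
tool_rot: [0.001, -0.013, 1.0, -0.0]
contact_force: [-1.0, 1.5, 7.7]
gripper_width: 0.716
grasp_force: 42.4
```

Run:
```python
from h import *
o=get_obs(); print(o["eef_pos"].round(4),o["contact_force"].round(1),delta(o,[.5185,-.0268,.18],121.7))
```

```text
[ 0.4966 -0.2583  0.0075] [-1.   1.5  7.7] (array([-0.0283,  0.2308, -0.1726]), array([ -0.07,   0.1 , -30.21]))
```

Call:
arm_command(commands=[0,0,-0.005,0,0,0,0.5,0,0,-0.02,0,0,0,0.5,0,0,-0.05,0,0,0,0.5,0,0,-0.08,0,0,0,0.5,0,0,-0.11,0,0,0,0.5,0,0,-0.14,0,0,0,0.5,0,0,-0.15,0,0,0,0.5,0,0,-0.15,0,0,0,0.5])

```text
t: 10.55
eef_pos: [0.4966, -0.2583, 0.1578]
tool_rot: [0.002, -0.013, 1.0, -0.001]
contact_force: [-0.5, -0.0, -2.5]
gripper_width: 0.715
grasp_force: 44.7
```

Run:
```python
from h import *
o=get_obs(); print(o["eef_pos"].round(4),o["contact_force"].round(1),o["gripper_width"],delta(o,[.6125,.031,.158],121.7))
```

```text
[ 0.4966 -0.2583  0.1578] [-0.5 -0.  -2.5] 0.7150478270511951 (array([-1.234e-01,  2.861e-01, -1.000e-04]), array([ -0.11,   0.17, -30.2 ]))
```

Call:
arm_command(commands=[-0.006,0.015,0,0,0,-2,0.5,-0.02,0.045,0,0,0,-5,0.5,-0.037,0.085,0,0,0,-9,0.5,-0.055,0.126,0,0,0,-13,0.5,-0.072,0.167,0,0,0,-18,0.5,-0.09,0.208,0,0,0,-22,0.5,-0.106,0.245,0,0,0,-26,0.5,-0.117,0.27,0,0,0,-29,0.5])

```text
t: 11.35
eef_pos: [0.6051, 0.0204, 0.1539]
tool_rot: [-0.001, -0.267, 0.964, 0.001]
contact_force: [-0.6, 0.4, -1.5]
gripper_width: 0.714
grasp_force: 44.6
```

Call:
arm_command(commands=[0.0033,0.015,0,0,0,-1.2,0.5,0.0033,0.015,0,0,0,-1.2,0.5,0.0033,0.015,0,0,0,-1.2,0.5,0.0033,0.015,0,0,0,-1.2,0.5])

```text
t: 11.75
eef_pos: [0.5949, 0.0239, 0.1558]
tool_rot: [-0.0, -0.272, 0.962, -0.0]
contact_force: [-0.0, 0.1, -2.1]
gripper_width: 0.717
grasp_force: 44.6
```

Run:
```python
from h import *
o=get_obs(); e=o["eef_pos"]; print(e.round(4),o["contact_force"].round(1),delta(o,[.6125,.031,.158],121.7))
r=read_camera("wrist"); cv2.imwrite("pics/w6.png",r["img"][:,:,::-1])
t=R.from_quat(np.roll(o["tool_rot"],-1))
a=np.radians(31.7);U=np.array([np.cos(a),np.sin(a),0]);V=np.array([-U[1],U[0],0])
S=((1,1),(1,-1),(-1,-1),(-1,1)); C=np.array([.519,-.027,.062])
print("rim",proj(r,[C+sx*.048*U+sy*.029*V for sx,sy in S]).round(1).tolist())
print("band top",proj(r,[e+t.apply([sx*.05,sy*.031,-.0245]) for sx,sy in S]).round(1).tolist())
print("cap top",proj(r,[e+t.apply([sx*.043,sy*.025,-.0365]) for sx,sy in S]).round(1).tolist())
print("ridge",proj(r,[e+t.apply([sx*.022,sy*.007,-.0525]) for sx,sy in S]).round(1).tolist())
```

```text
[0.5949 0.0239 0.1558] [-0.   0.1 -2.1] (array([-0.0187, -0.0032, -0.0022]), array([-0.04, -0.06, -0.19]))
rim [[284.4, 147.6], [212.6, 147.8], [208.5, 18.1], [286.9, 17.8]]
band top [[328.3, 160.6], [176.2, 160.5], [191.3, 357.4], [313.3, 357.4]]
cap top [[319.2, 183.9], [185.1, 183.8], [198.1, 365.9], [306.4, 365.9]]
ridge [[272.6, 254.9], [231.2, 254.9], [233.9, 357.8], [270.2, 357.8]]
```

View pics/w6.png

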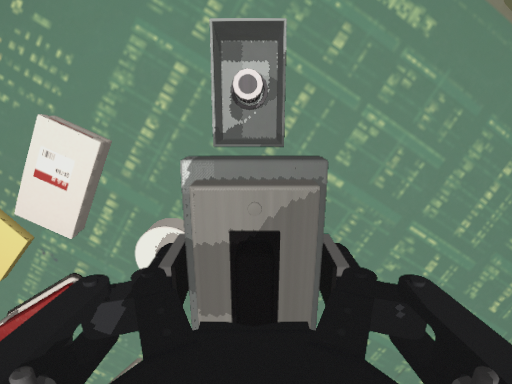

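The wrist view shows the lid set held level with the cap nested: band front edge at cols 181–328, row 157. The holder rim corners are at (210,19), (286,19), (285,147) and (214,147), with the cartridge upright at (248,86). I'll refine both by profiles.

Run:
```python
from h import *
o=get_obs(); r=read_camera("wrist"); g=cv2.cvtColor(r["img"],cv2.COLOR_RGB2GRAY)
for y in(30,60,100,130): print("row",y,"204-222",g[y,204:222].tolist(),"277-293",g[y,277:293].tolist())
for c in(225,265): print("col",c,"12-28",g[12:28,c].tolist(),"138-164",g[138:164,c].tolist())
for y in(165,172): print("row",y,"172-190",g[y,172:190].tolist(),"320-336",g[y,320:336].tolist())
```

```text
row 30 204-222 [153, 144, 134, 130, 126, 115, 153, 160, 107, 74, 67, 61, 63, 62, 62, 62, 62, 62] 277-293 [65, 66, 65, 65, 68, 70, 103, 149, 158, 135, 127, 126, 125, 122, 122, 123]
row 60 204-222 [122, 121, 120, 119, 118, 116, 127, 157, 144, 105, 68, 70, 71, 70, 71, 71, 70, 104] 277-293 [119, 68, 68, 68, 68, 73, 93, 106, 95, 120, 142, 142, 142, 141, 136, 131]
row 100 204-222 [115, 116, 116, 116, 116, 117, 117, 153, 168, 172, 132, 73, 73, 73, 72, 71, 71, 71] 277-293 [69, 70, 70, 70, 71, 84, 108, 94, 120, 121, 121, 122, 120, 119, 119, 116]
row 130 204-222 [115, 115, 115, 115, 115, 114, 115, 114, 132, 162, 174, 110, 62, 62, 67, 71, 73, 72] 277-293 [71, 71, 71, 71, 71, 107, 84, 97, 151, 143, 135, 125, 118, 118, 117, 116]
col 225 12-28 [113, 114, 114, 114, 117, 116, 157, 162, 157, 70, 64, 62, 64, 64, 63, 64] 138-164 [80, 71, 69, 69, 70, 85, 107, 110, 118, 125, 123, 121, 118, 115, 114, 114, 114, 89, 68, 69, 70, 83, 98, 107, 112, 114]
col 265 12-28 [120, 120, 120, 118, 116, 116, 163, 162, 133, 63, 64, 62, 64, 64, 64, 65] 138-164 [80, 71, 71, 71, 70, 74, 86, 84, 104, 119, 127, 136, 139, 137, 129, 120, 128, 103, 71, 69, 70, 81, 95, 103, 106, 110]
row 165 172-190 [115, 115, 114, 114, 116, 117, 117, 118, 140, 159, 172, 175, 175, 175, 174, 174, 162, 130] 320-336 [123, 120, 116, 124, 120, 112, 110, 106, 99, 116, 114, 115, 114, 115, 116, 115]
row 172 172-190 [115, 116, 116, 115, 116, 115, 115, 114, 141, 156, 167, 173, 174, 173, 173, 174, 173, 154] 320-336 [125, 120, 116, 125, 123, 116, 107, 111, 134, 134, 130, 125, 121, 120, 119, 118]
```

Run:
```python
from h import *
o=get_obs(); r=read_camera("wrist"); e=o["eef_pos"]; t=R.from_quat(np.roll(o["tool_rot"],-1))
L=lambda P:(t.inv().apply(P-e)*1e3).round(1)
P=cast(r,[[247.8,17.6],[248.3,146.4]],.062); print("rim ends tool mm",L(P).tolist(),"len",np.linalg.norm(P[0]-P[1]).round(4),"ctr",P.mean(0).round(4),"yaw",np.degrees(np.arctan2(*(P[1]-P[0])[1::-1])).round(2),"ctr tool",L(P.mean(0)[None]))
P=cast(r,[[210.5,80],[285.35,80]],.062); print("width",np.linalg.norm(P[0]-P[1]).round(4),L(P).tolist())
for dz in(.0245,.0205):
  P=cast(r,[[254,156.0],[179.8,168],[328.5,168]],e[2]+dz); print("band",dz,L(P).tolist())
print("TCP z",e[2])
```

```text
rim ends tool mm [[139.4, -3.8, 94.1], [44.2, -3.7, 94.1]] len 0.0952 ctr [ 0.5189 -0.0268  0.062 ] yaw 31.6 ctr tool [[91.8 -3.7 94.1]]
width 0.0575 [[95.2, -32.6, 94.1], [95.2, 24.9, 94.1]]
band 0.0245 [[51.8, 0.7, -24.5], [46.9, -29.7, -24.5], [47.0, 31.2, -24.5]]
band 0.0205 [[51.3, 0.7, -20.5], [46.2, -30.8, -20.5], [46.3, 32.3, -20.5]]
TCP z 0.1560838640714081
```

Call:
arm_command(commands=[0.015,-0.001,0,0,0,0,0.5,0.045,-0.002,0,0,0,0,0.5,0.075,-0.0042,0,0,0,-0.1,0.5,0.0902,-0.0042,0.02,0,0,-0.1,0.5,0.0902,-0.0042,0.045,0,0,-0.1,0.5,0.0902,-0.0042,0.065,0,0,-0.1,0.5,0.0902,-0.0042,0.074,0,0,-0.1,0.5,0.0902,-0.0042,0.074,0,0,-0.1,0.5])

```text
t: 12.7
eef_pos: [0.52, -0.0251, 0.0812]
tool_rot: [-0.001, -0.274, 0.962, 0.0]
contact_force: [-0.2, -0.5, -1.7]
gripper_width: 0.717
grasp_force: 44.5
```

Call:
arm_command(commands=[0,0,0,0,0,0,0.5,0,0,0,0,0,0,0.5])

```text
t: 12.9
eef_pos: [0.5216, -0.0247, 0.0831]
tool_rot: [0.001, -0.274, 0.962, -0.0]
contact_force: [-0.2, -0.1, -1.8]
gripper_width: 0.715
grasp_force: 44.5
```

Run:
```python
from h import *
o=get_obs(); a=np.radians(31.6); U=np.array([np.cos(a),np.sin(a)]);V=np.array([-U[1],U[0]])
c=np.array([.5189,-.0268])+.0016*U+.0005*V
print(o["eef_pos"].round(4),c.round(4),o["contact_force"].round(1),delta(o,[*c,.0515],121.6))
r=read_camera("scene"); show(r,(215,130,310,215),"s1",6);
```

```text
[ 0.5216 -0.0247  0.0831] [ 0.52   -0.0255] [-0.2 -0.1 -1.8] (array([0.0019, 0.0002, 0.0316]), array([-0.05,  0.1 ,  0.2 ]))
```

Call:
arm_command(commands=[0.0018,0,0.002,0,0,0.1,0.5,0.0018,0,0.004,0,0,0.1,0.5,0.0018,0,0.006,0,0,0.1,0.5,0.0018,0,0.006,0,0,0.1,0.5])

```text
t: 13.35
eef_pos: [0.5189, -0.0256, 0.0757]
tool_rot: [-0.0, -0.273, 0.962, 0.0]
contact_force: [-0.4, 0.2, -1.9]
gripper_width: 0.712
grasp_force: 44.6
```

Run:
```python
from h import *
for i in range(3):
    o=get_obs(); print(o["eef_pos"].round(4),o["contact_force"].round(1),delta(o,[.52,-.0255,.0515],121.6)); r=read_camera("scene")
show(r,(215,130,310,215),"s1",6)
```

```text
[ 0.5189 -0.0256  0.0757] [-0.4  0.2 -1.9] (array([-0.001 , -0.0005,  0.0242]), array([ 0.02, -0.03,  0.1 ]))
[ 0.519  -0.0256  0.0758] [-0.5 -0.  -2.4] (array([-0.0009, -0.0005,  0.0243]), array([ 0.01, -0.02,  0.1 ]))
[ 0.5191 -0.0256  0.0759] [ 0.2  0.4 -2.4] (array([-0.0008, -0.0004,  0.0244]), array([ 0.01, -0.01,  0.1 ]))
```

View pics/s1.png

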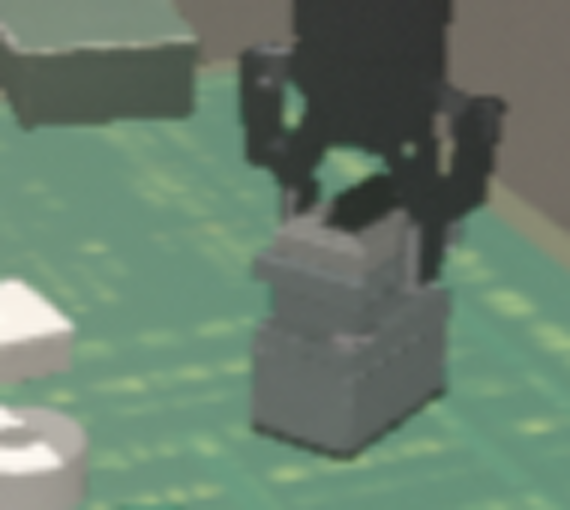

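The scene view shows the lid set held level, with its skirt just above and aligned with the holder rim and the cap nested. I'll lower it with force checks.

Call:
arm_command(commands=[-0.0006,-0.0003,0.003,0,0,0,0.5,-0.0006,-0.0003,0.005,0,0,0,0.5,-0.0006,-0.0003,0.007,0,0,0,0.5,-0.0006,-0.0003,0.008,0,0,0,0.5,-0.0006,-0.0003,0.009,0,0,0,0.5,-0.0006,-0.0003,0.01,0,0,0,0.5,-0.0006,-0.0003,0.01,0,0,0,0.5])

```text
t: 14.2
eef_pos: [0.5197, -0.0255, 0.0659]
tool_rot: [-0.0, -0.273, 0.962, 0.0]
contact_force: [-0.0, -0.4, -1.6]
gripper_width: 0.713
grasp_force: 44.6
```

Run:
```python
from h import *
o=get_obs(); print(o["eef_pos"].round(4),o["contact_force"].round(1),o["torque"].round(2),delta(o,[.52,-.0255,.0515],121.6))
```

```text
[ 0.5197 -0.0255  0.0659] [-0.  -0.4 -1.6] [-0.04 -0.06 -0.06] (array([-0.0002, -0.0001,  0.0144]), array([ 0.01, -0.01,  0.1 ]))
```

Call:
arm_command(commands=[0,0,0.002,0,0,0,0.5,0,0,0.004,0,0,0,0.5,0,0,0.006,0,0,0,0.5,0,0,0.008,0,0,0,0.5,0,0,0.009,0,0,0,0.5,0,0,0.009,0,0,0,0.5])

```text
t: 14.8
eef_pos: [0.5197, -0.0256, 0.0568]
tool_rot: [-0.0, -0.273, 0.962, 0.0]
contact_force: [-0.3, -0.0, -1.6]
gripper_width: 0.712
grasp_force: 44.6
```

Call:
arm_command(commands=[0,0,0.001,0,0,0,0.5,0,0,0.002,0,0,0,0.5,0,0,0.003,0,0,0,0.5,0,0,0.004,0,0,0,0.5,0,0,0.004,0,0,0,0.5])

```text
t: 15.3
eef_pos: [0.5198, -0.0256, 0.0529]
tool_rot: [0.0, -0.273, 0.962, -0.0]
contact_force: [0.5, -0.1, -2.6]
gripper_width: 0.717
grasp_force: 44.6
```

Still free. I'll go down in 0.5 mm rows until contact.

Call:
arm_command(commands=[0,0,0.0005,0,0,0,0.5,0,0,0.001,0,0,0,0.5,0,0,0.0015,0,0,0,0.5,0,0,0.0015,0,0,0,0.5])

```text
t: 15.7
eef_pos: [0.5199, -0.0257, 0.0516]
tool_rot: [0.0, -0.273, 0.962, -0.0]
contact_force: [-0.7, -1.3, -0.5]
gripper_width: 0.723
grasp_force: 44.7
```

Call:
arm_command(commands=[0,0,0.0004,0,0,0,0.5,0,0,0.0004,0,0,0,0.5])

```text
t: 15.9
eef_pos: [0.5199, -0.0256, 0.0515]
tool_rot: [0.0, -0.273, 0.962, -0.0]
contact_force: [-1.8, -0.6, 4.7]
gripper_width: 0.717
grasp_force: 45.4
```

Contact came at the predicted height, 0.0515. I'll release and rise.

Call:
arm_command(commands=[0,0,0,0,0,0,0.85,0,0,0,0,0,0,1,0,0,0,0,0,0,1,0,0,0,0,0,0,1,0,0,-0.01,0,0,0,1,0,0,-0.04,0,0,0,1,0,0,-0.08,0,0,0,1,0,0,-0.1,0,0,0,1])

```text
t: 16.7
eef_pos: [0.5212, -0.0256, 0.1547]
tool_rot: [0.002, -0.273, 0.962, -0.0]
contact_force: [0.3, -0.1, -0.9]
gripper_width: 1.001
grasp_force: 0.0
```

Call:
arm_command(commands=[0.0015,0,-0.02,0,0,0,0.5,0.0015,0,-0.02,0,0,0,0.5,0.0015,0,-0.02,0,0,0,0.5,0.0015,0,-0.02,0,0,0,0.5])

```text
t: 17.1
eef_pos: [0.5179, -0.0263, 0.1704]
tool_rot: [-0.001, -0.273, 0.962, 0.0]
contact_force: [0.3, -0.3, -1.2]
gripper_width: 0.499
grasp_force: 0.0
```

Run:
```python
from h import *
o=get_obs(); e=o["eef_pos"]; print(e.round(4),delta(o,[.5189,-.0265,.0895],121.6))
r=read_camera("wrist"); s=read_camera("scene")
C=np.array([.5189,-.0265,0]); a=np.radians(31.6);U=np.array([np.cos(a),np.sin(a),0]);V=np.array([-U[1],U[0],0]); S=((1,1),(1,-1),(-1,-1),(-1,1))
for n,l,w,z in(("band",.1,.062,.076),("cap",.086,.05,.088),("ridge",.044,.014,.104)): print(n,proj(r,[C+[0,0,z]+sx*l/2*U+sy*w/2*V for sx,sy in S]).round(0).tolist())
A=cv2.resize(r["img"][100:340,155:355,::-1],(400,480)); B=cv2.resize(s["img"][140:215,225:300,::-1],(400,480),interpolation=cv2.INTER_CUBIC); cv2.imwrite("pics/c7.png",np.hstack([A,B]))
```

```text
[ 0.5179 -0.0263  0.1704] (array([-0.0009, -0.0008,  0.0809]), array([ 0.04, -0.07,  0.11]))
band [[286.0, 254.0], [217.0, 254.0], [213.0, 140.0], [290.0, 140.0]]
cap [[281.0, 253.0], [222.0, 253.0], [219.0, 151.0], [284.0, 151.0]]
ridge [[261.0, 237.0], [243.0, 237.0], [242.0, 182.0], [261.0, 182.0]]
```

View pics/c7.png

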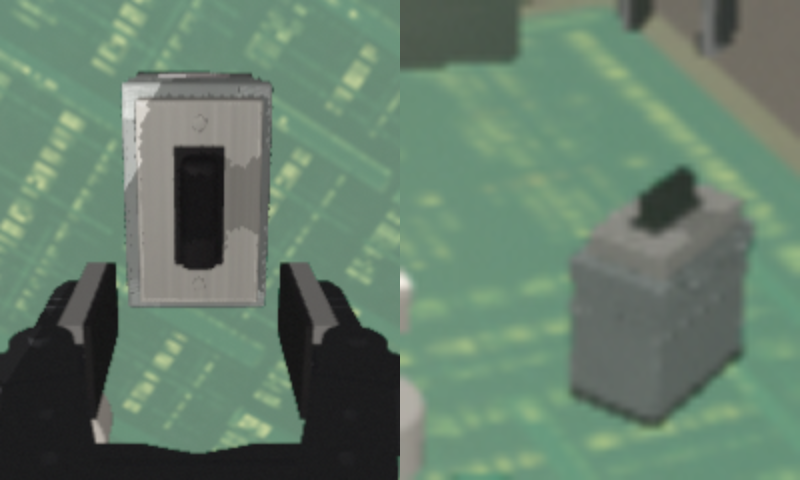

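The crops show the lid band home on the rim all round, with the cap nested. The ridge is at about col 254, centred between the fingers. I'll descend on the ridge.

Call:
arm_command(commands=[-0.0007,-0.0002,0.02,0,0,0,0.35,-0.0007,-0.0002,0.045,0,0,0,0.35,-0.0007,-0.0002,0.06,0,0,0,0.35,-0.0007,-0.0002,0.07,0,0,0,0.35,-0.0007,-0.0002,0.076,0,0,0,0.35,-0.0007,-0.0002,0.079,0,0,0,0.35,-0.0007,-0.0002,0.079,0,0,0,0.35])

```text
t: 17.9
eef_pos: [0.5193, -0.0262, 0.0921]
tool_rot: [-0.0, -0.273, 0.962, -0.0]
contact_force: [-0.9, 0.5, -0.4]
gripper_width: 0.347
grasp_force: 0.0
```

Call:
arm_command(commands=[0,0,0,0,0,0,0.35,0,0,0,0,0,0,0.35])

```text
t: 18.1
eef_pos: [0.5197, -0.0262, 0.0928]
tool_rot: [0.001, -0.273, 0.962, -0.0]
contact_force: [-0.2, -0.8, 1.1]
gripper_width: 0.35
grasp_force: 0.0
```

Call:
arm_command(commands=[0,0,0.0015,0,0,0,0.35,0,0,0.0015,0,0,0,0.35,0,0,0.0015,0,0,0,0,0,0,0.0015,0,0,0,0,0,0,0.0015,0,0,0,0,0,0,0.0015,0,0,0,0,0,0,0.0015,0,0,0,0,0,0,0.0015,0,0,0,0], force=35)

```text
t: 18.9
eef_pos: [0.5194, -0.0262, 0.0908]
tool_rot: [0.0, -0.273, 0.962, -0.0]
contact_force: [-0.9, -0.3, 4.5]
gripper_width: 0.152
grasp_force: 35.5
```

Call:
arm_command(commands=[0,0,-0.002,0,0,0,0,0,0,-0.004,0,0,0,0,0,0,-0.007,0,0,0,0,0,0,-0.01,0,0,0,0,0,0,-0.014,0,0,0,0,0,0,-0.02,0,0,0,0,0,0,-0.028,0,0,0,0,0,0,-0.036,0,0,0,0])

```text
t: 19.7
eef_pos: [0.5193, -0.0262, 0.1274]
tool_rot: [0.0, -0.273, 0.962, -0.0]
contact_force: [0.4, 0.3, -1.5]
gripper_width: 0.154
grasp_force: 34.9
```

Call:
arm_command(commands=[0,0,-0.01,0,0,0,0,0,0,-0.02,0,0,0,0,0,0,-0.032,0,0,0,0,0,0,-0.044,0,0,0,0,0,0,-0.056,0,0,0,0,0,0,-0.062,0,0,0,0,0,0,-0.065,0,0,0,0,0,0,-0.065,0,0,0,0])

```text
t: 20.5
eef_pos: [0.5193, -0.0261, 0.1919]
tool_rot: [0.0, -0.273, 0.962, -0.0]
contact_force: [0.6, 0.2, -1.3]
gripper_width: 0.152
grasp_force: 34.9
```

Call:
arm_command(commands=[0,0,0,0,0,0,0,0,0,0,0,0,0,0,0,0,0,0,0,0,0,0,0,0,0,0,0,0])

```text
t: 20.9
eef_pos: [0.5191, -0.0262, 0.1913]
tool_rot: [-0.0, -0.273, 0.962, 0.0]
contact_force: [0.6, -0.4, -0.7]
gripper_width: 0.156
grasp_force: 34.9
```

Run:
```python
from h import *
o=get_obs(); print(o["eef_pos"].round(4),o["contact_force"].round(1),o["gripper_width"],np.abs(o["joint_vel"]).max())
s=read_camera("scene"); show(s,(205,90,325,215),"s8",4.8)
```

```text
[ 0.5191 -0.0262  0.1913] [ 0.6 -0.4 -0.7] 0.15569466465067447 0.0024225444052609897
```

View pics/s8.png

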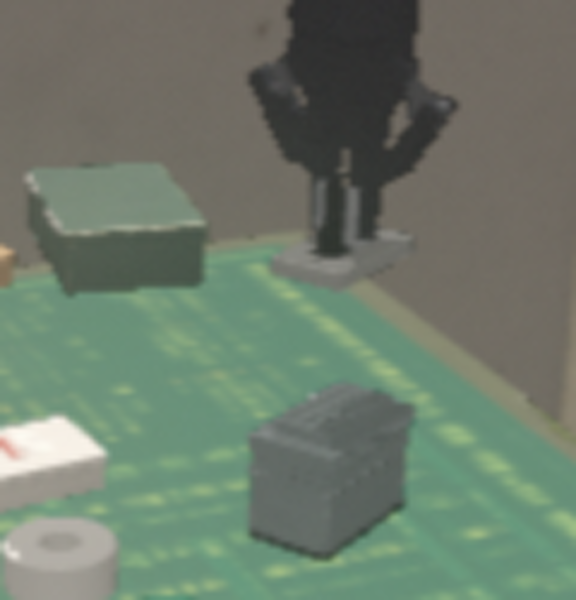

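The picture shows the cap held level about 10 cm above the lid, at about (340,255). The vent lid's slotted panel is home on the holder at about (330,415). The roll and carton are where they were.

```bash
python3 -c "
from station import *
print(hand_in())"
```

```text
the job is handed in; nothing more can be done
None
```

The cartridge stands in the ring, the vent lid is home on the holder, the arm is holding the cap level about 10 cm above it, and the job was handed in at about 21 s; no verdict came back.

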